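# Find a vial sleeve's blind bore on the plug gauge and hold it bore-up

## Robot

A 7-joint arm with a two-finger parallel gripper is mounted at the origin on a cart in front of the work surface, level with it; the furniture and walls round the work are solid. World frame = base frame: x ahead of the robot, y to its left, z up, the work surface at z = 0. Lengths are in m, angles in rad, forces in N, time in s.
With the tool pointing down it reaches from about 0.375 to 0.925 m from the base axis. Payload 3.1 kg.
Tool frame: the origin (TCP) lies between the finger pads; the fingertips stand 19 mm ahead of it and the grasp point (between the pads) is the TCP; z points along the fingers, y is the direction in which the jaws open and shut (so a half turn about z gives the same grasp; the last joint's range is limited). The gripper opens to 85 mm and grips with 20 to 120 N. Pads are 22 mm wide; open, the fingers measure 114 mm over their backs; the gripper's body (76 mm by 85 mm) begins 54 mm behind the grasp point. The pads swing forward as they close: fully open they stand 13 mm farther back than shut.
Start: joints at [-1.348, 0.383, 0.044, 1.598, -0.018, 1.161, -0.05], TCP at [0.205, 0.617, 0.25] pointing down, gripper open.
Joint ranges: [-2.61, 2.61], [-0.41, 2.15], [-1.48, 1.57], [0, 2.5], [-1.57, 4.71], [0.05, 1.97], [-2.85, 2.85]. Speed limits (rad/s): [2.79, 2.79, 3.14, 3.14, 3.14, 3.14, 3.14].

## Interface

Orientations are given as a unit quaternion [x, y, z, w].
In Python, from bench import move_ptp, movel, move_j, move_gripper, pause, inverse_kinematics, read_camera, camera_params, MotionError, sign_off, look_for, tip_of, read_time_s, read_qpos, read_joint_vel, read_effort, read_eef_pos, read_tcp_rot, read_ft_force, read_ft_torque, read_finger_gap gives the robot as it stands. Calls block until the motion is done:
- move_ptp(position, orientation): joint-space move of the TCP to a pose.
- movel(position, orientation=None, speed=0.15): straight line of the TCP; orientation=None keeps the orientation; speed is the mean speed in m/s.
- move_j(angles): joint-space move.
- move_gripper(opening, effort=None): finger opening in m; effort is the grip in N (None keeps the last); returns when the fingers have stopped.
- pause(seconds).
- inverse_kinematics(position, orientation): joint angles nearest the present ones, or None.
- read_camera(name): name is "side" or "top" or "wrist"; returns the picture (400x640x3 uint8, red, green, blue); there is no depth.
- camera_params(name): a dict with "K" (3x3 intrinsics, pixels), "camera_from_world" (4x4, takes a point from world to camera coordinates). Camera axes: x right, y down, z forward; pixel columns grow to the right and rows downward; lengths in m; the calibration is good to about 2 mm. A picture is of the moment at which its call begins: read the wrist's pose just before it. camera_params takes no time and is no camera call; for the wrist camera it gives the pose at the moment of the call.
A pose or a line that the arm cannot do raises MotionError and nothing moves.
- sign_off(): hands the job in, once; it reports no verdict.
Trained networks look in the newest picture that a camera, given by its name, has taken for a name from the list of things; names that differ only in an ending like _2 or _b are one class to them, and where a whole thing is asked for, a point or a joint stands for the part that bears it (a point fixed in the world has none). Each returns a list of dicts, best first, with "confidence" (0 to 1); they miss things now and then, are a little off and sometimes report something else, mostly with a low value. They report only what shows in the picture. A call takes as long as a camera call. They do not tell look-alikes from the thing itself.
- look_for(camera, name): "at" ([column, row] in pixels, amid what is visible of it).
- tip_of(camera, name): "at" ([column, row] in pixels: a listed point, or the origin of a listed thing).
Readings, each from a call of its own:
- read_time_s(): time.
- read_qpos(): joint angles.
- read_joint_vel(): joint speeds.
- read_effort(): joint torques, N m.
- read_eef_pos(): TCP position.
- read_tcp_rot(): TCP orientation.
- read_ft_force(): force on the tool from outside, world axes, zero at the start.
- read_ft_torque(): the same for the moment, N m.
- read_finger_gap(): finger opening in m.
Only numpy, scipy, OpenCV 4.12 (cv2) and the standard library are available. Lean on these libraries where they do the work, as an engineer would, in place of code of your own. Each camera call takes 0.05 s, during which the arm holds its last target.

## Task

One end of the dark grey metal vial sleeve on the bench has a blind bore, the other end is solid, and you cannot always see which is which. Pick the sleeve up and feel for the bore on the level pin of the plug gauge (slide the open end at least half of the bore's depth onto the pin), then draw it off, turn the sleeve so that the bore faces straight up, and finish while still holding it there, still, in the gripper, over the open bench in front of the cabinets at the back, well clear above it (a good hand's breadth, 120 mm or more) and touching nothing else. Do not knock over or shift the two vials or the timer.

Things in the scene. Friction and masses are not known exactly. Their poses are not given: they have to be found in the camera images.
- vial_sleeve: Dark grey metal square bar 40 x 40 x 60 mm, about 0.2 kg, lying on a long side, any heading. Blind round bore, 27 mm wide, 45 mm deep, in the middle of one end; other end solid, long sides alike. Origin: middle of the face it starts on, 20 mm below the bore axis. Own x: along its length to the open end (open end x=+30 mm, bore floor -15, solid end -30); z up at start.
- sleeve_mouth (a point): Centre of the bore's mouth in the sleeve's open end; its axes are those of vial_sleeve.
- plug_gauge: Stand fixed to the bench: base plate 80 x 70 x 10 mm (35 mm before to 45 mm behind the origin), upright block 26 x 40 mm, top at 85 mm, level steel pin 14 mm thick, round end, 60 mm long, axis 60 mm above the bench; 4 mm collar at its root. Origin: on the bench under the pin's root. The pin points along own -x, roughly to the robot.
- pin_tip (a point): The free end of the gauge pin, on its axis, 60 mm above the bench; its axes are those of plug_gauge (the pin points along -x).
- vial_1: Capped white vial, 25 mm across, 56 mm high, upright and loose; bystander. Origin: centre of its underside.
- vial_2: Second vial, the same as vial_1; bystander. Origin: centre of its underside.
- bench_timer: Small flat white timer with buttons, 72 x 66 x 21 mm, loose; bystander. Origin: centre of its underside.
Not all that is in view belongs to the job. Leave any blue or red look-alike of the vial_sleeve alone.

How it is judged:
On the way:
1. the gauge pin stands in the sleeve's bore, at least half of the bore's depth (22 mm) in (x of pin_tip in the frame of vial_sleeve between -0.02 and 0.008 m and y of pin_tip in the frame of vial_sleeve between -0.0135 and 0.0135 m and z of pin_tip in the frame of vial_sleeve between 0.0065 and 0.0335 m), for 0.1 s.
At the end, for the whole second after the job is handed in: The sleeve is gripped (over 1 N) and at rest, bore facing up within 0.2 rad, its mouth over 175 mm above the bench (solid end about 115 mm or more), not touching the gauge, and over the open bench in front of the organiser and box (mouth at x below 0.72 m) (angle between vial_sleeve's own x axis and vertical below 0.2 rad and height (world z) of sleeve_mouth above 0.175 m and contact force between the fingers and vial_sleeve above 1 N and contact force between plug_gauge and vial_sleeve below 0.2 N and world x of sleeve_mouth below 0.72 m and linear speed of vial_sleeve below 0.03 m/s and angular speed of vial_sleeve below 0.2 rad/s); the arm keeps its last pose, push and grip.
It fails at once if a vial is knocked over or shifted by more than 30 mm (distance of any of vial_1, vial_2 from where it was at the start of the episode above 0.03 m or angle between any of vial_1, vial_2's own z axis and vertical above 0.5 rad).
It fails at once if the timer is shifted by more than 30 mm (distance of bench_timer from where it was at the start of the episode above 0.03 m).
It also fails if it takes over 72 s, if anything falls off the work surface, if the arm or the gripper's body presses on something with over 40 N, if the wrist force passes 120 N, or if a joint passes its speed limit or range.

## Working session

There is one attempt and no reset: what is moved stays moved. The work goes in short steps, each a Python script; the robot and the scene stay as the last script left them, time stands still between calls to the robot, and variables do not carry over. Pictures are saved under pics/ and viewed, and the job is handed in when it is done.

```bash
ls; mkdir -p pics
python3 - <<'E'
from bench import *
import cv2,numpy as np
print(read_time_s(),read_eef_pos(),read_tcp_rot(),read_finger_gap(),read_ft_force())
for c in ["side","top","wrist"]:
    im=read_camera(c); cv2.imwrite(f"pics/{c}0.png",im[:,:,::-1])
    p=camera_params(c); print(c,np.round(p["K"],1).tolist(),np.round(p["camera_from_world"],3).tolist())
    for n in ["vial_sleeve","plug_gauge","vial_1","bench_timer"]:
        print(n,[(np.round(d["at"]).tolist(),round(d["confidence"],2)) for d in look_for(c,n)])
    for n in ["sleeve_mouth","pin_tip","vial_sleeve","plug_gauge"]:
        print("tip",n,[(np.round(d["at"]).tolist(),round(d["confidence"],2)) for d in tip_of(c,n)])
E
```

```text
pics
0.0 [0.20470346 0.6160083  0.24890024] [ 1.59665162e-01  9.87170401e-01 -1.27233744e-03 -1.27002447e-04] 0.08530351775318827 [ 0.67803336 -0.32217046 -0.04844966]
side [[426.9, 0.0, 324.4], [0.0, 426.9, 197.9], [0.0, 0.0, 1.0]] [[-0.875, -0.484, 0.008, 0.41], [-0.326, 0.579, -0.747, 0.292], [0.357, -0.656, -0.665, 0.719], [0.0, 0.0, 0.0, 1.0]]
vial_sleeve [([265.0, 300.0], 0.9), ([320.0, 312.0], 0.88), ([299.0, 264.0], 0.68)]
plug_gauge [([318.0, 174.0], 0.56)]
vial_1 [([208.0, 250.0], 0.83), ([243.0, 209.0], 0.72)]
bench_timer [([400.0, 150.0], 0.89)]
tip sleeve_mouth [([311.0, 324.0], 0.89), ([295.0, 249.0], 0.8), ([281.0, 295.0], 0.77)]
tip pin_tip [([347.0, 168.0], 0.75)]
tip vial_sleeve [([298.0, 269.0], 0.85), ([266.0, 307.0], 0.73), ([322.0, 322.0], 0.68)]
tip plug_gauge [([321.0, 181.0], 0.9)]
top [[488.4, 0.0, 325.9], [0.0, 488.4, 205.7], [0.0, 0.0, 1.0]] [[-0.004, -1.0, 0.012, -0.153], [-0.986, 0.002, -0.165, 0.553], [0.165, -0.012, -0.986, 1.083], [0.0, 0.0, 0.0, 1.0]]
vial_sleeve [([245.0, 223.0], 0.94), ([200.0, 220.0], 0.86), ([206.0, 270.0], 0.82)]
plug_gauge [([355.0, 186.0], 0.9)]
vial_1 [([218.0, 150.0], 0.65), ([271.0, 143.0], 0.51)]
bench_timer [([451.0, 240.0], 0.96)]
tip sleeve_mouth [([208.0, 231.0], 0.9), ([194.0, 267.0], 0.83), ([254.0, 216.0], 0.56)]
tip pin_tip [([363.0, 205.0], 0.65)]
tip vial_sleeve [([201.0, 219.0], 0.88), ([211.0, 271.0], 0.77), ([246.0, 228.0], 0.65)]
tip plug_gauge [([358.0, 186.0], 0.63), ([255.0, 216.0], 0.23)]
wrist [[317.8, 0.0, 319.4], [0.0, 317.8, 196.6], [0.0, 0.0, 1.0]] [[0.315, 0.949, -0.0, -0.65], [0.901, -0.299, 0.315, -0.041], [0.298, -0.1, -0.949, 0.381], [0.0, 0.0, 0.0, 1.0]]
vial_sleeve [([18.0, 393.0], 0.72)]
plug_gauge []
vial_1 []
bench_timer []
tip sleeve_mouth []
tip pin_tip []
tip vial_sleeve []
tip plug_gauge []
```

View pics/side0.png

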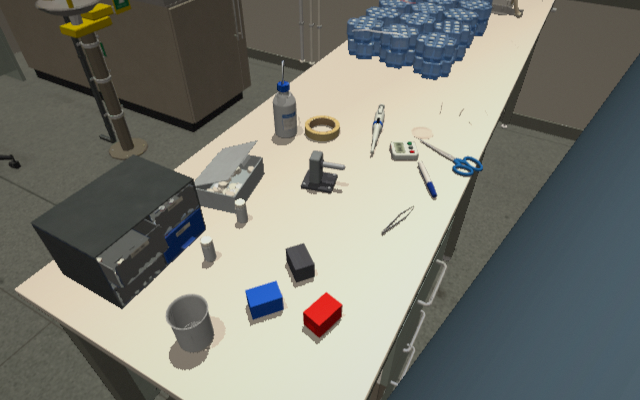

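View pics/top0.png

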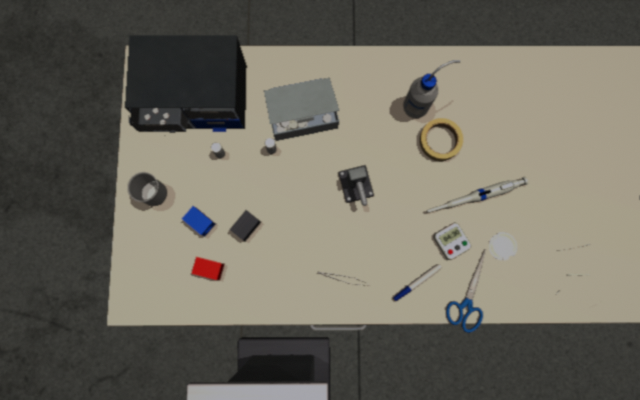

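Run:
```python
import cv2
a=cv2.imread("pics/side0.png")[210:350,190:370]; b=cv2.imread("pics/top0.png")[130:300,160:400]
cv2.imwrite("pics/side0z.png",cv2.resize(a,None,fx=4,fy=4,interpolation=2)); cv2.imwrite("pics/top0z.png",cv2.resize(b,None,fx=3.3,fy=3.3,interpolation=2))
```

```text
(no output)
```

View pics/side0z.png

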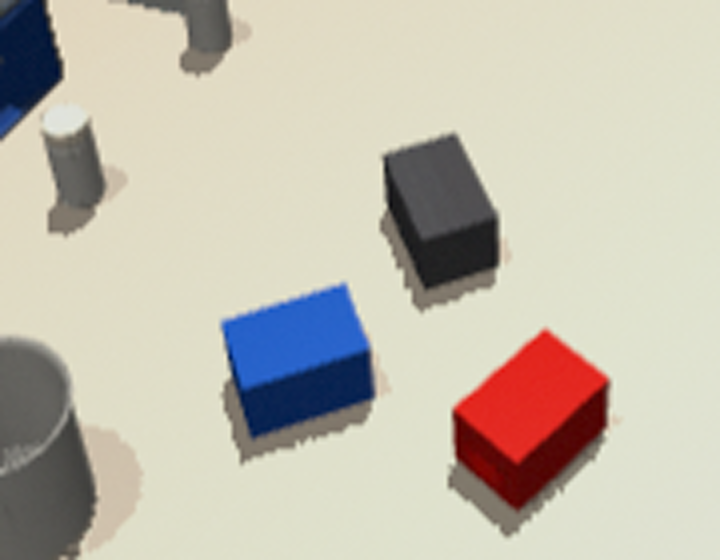

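View pics/top0z.png

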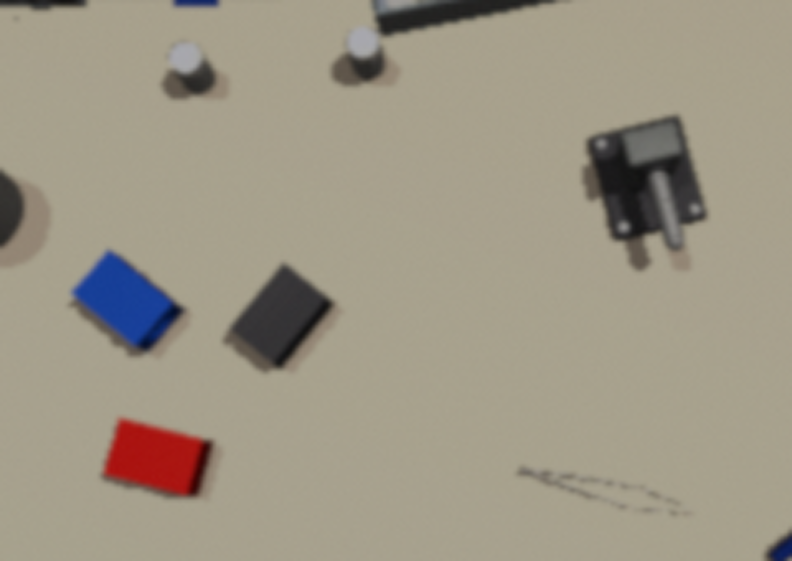

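The side view shows the grey sleeve at about (299,264), with its near end looking plain. In the top view it is at (245,226), and the gauge is at (355,186) with its pin pointing down-image. I'll measure all of these next.

```bash
cat > h.py <<'E'
from bench import *
import cv2,numpy as np
from scipy.spatial.transform import Rotation as R
def ray(p,uv):
    K=p["K"];T=np.array(p["camera_from_world"]);d=np.linalg.inv(K)@[uv[0],uv[1],1]
    return -T[:3,:3].T@T[:3,3], T[:3,:3].T@d
def atz(p,uv,z):
    c,d=ray(p,uv); return c+d*(z-c[2])/d[2]
def tri(*pu):
    A=np.zeros((3,3));b=np.zeros(3)
    for p,uv in pu:
        c,d=ray(p,uv);d=d/np.linalg.norm(d);M=np.eye(3)-np.outer(d,d);A+=M;b+=M@c
    return np.linalg.solve(A,b)
def proj(p,X):
    T=np.array(p["camera_from_world"]);q=p["K"]@(T[:3,:3]@np.array(X)+T[:3,3]);return q[:2]/q[2]
def down(xdir): # tool pointing down with tool x along heading xdir (rad)
    x=np.array([np.cos(xdir),np.sin(xdir),0]);z=np.array([0,0,-1.]);return R.from_matrix(np.c_[x,np.cross(z,x),z]).as_quat()
E
python3 - <<'E'
from h import *
t=camera_params("top");s=camera_params("side")
print("cam",ray(s,(0,0))[0],ray(t,(0,0))[0])
im=cv2.imread("pics/top0.png"); 
f=3.3
cs=np.array([(285,265),(331,303),(278,365),(230,325)])/f+[160,130]
P=np.array([atz(t,c,.04) for c in cs]);print(P.round(3),P.mean(0)); 
print("edges",np.linalg.norm(np.diff(P,axis=0),axis=1))
ax=(P[0]+P[1]-P[2]-P[3]);print("heading",np.degrees(np.arctan2(ax[1],ax[0])))
cs2=np.array([(385,155),(457,133),(497,212),(425,240)])/4+[190,210]
P=np.array([atz(s,c,.04) for c in cs2]);print(P.round(3),P.mean(0));ax=(P[0]+P[1]-P[2]-P[3]);print("heading",np.degrees(np.arctan2(ax[1],ax[0])))
print("tip tri",tri((t,(363,205)),(s,(347,168))),atz(t,(363,205),.06),atz(s,(347,168),.06))
g=[atz(t,(358,186),0),atz(s,(321,181),0)];print("gauge",g)
# block top corners zoom top
print("pin pts", atz(t,np.array([676,245])/f+[160,130],.06),atz(t,np.array([659,178])/f+[160,130],.06))
for n,a,b in(("v1",(218,150),(208,250)),("v2",(271,143),(243,209))): print(n,tri((t,a),(s,b)))
e=cv2.imread("pics/side0.png")[235:290,280:325].astype(float); e=np.clip(e*3.5,0,255).astype(np.uint8)
cv2.imwrite("pics/side_en.png",cv2.resize(e,None,fx=10,fy=10,interpolation=2))
E
```

```text
cam [0.19747193 0.50080131 0.69289515] [ 0.36534274 -0.14137533  1.16125348]
[[ 0.543  0.03   0.04 ]
 [ 0.516 -0.003  0.04 ]
 [ 0.472  0.033  0.04 ]
 [ 0.5    0.067  0.04 ]] [0.50781089 0.03152613 0.04      ]
edges [0.04248164 0.05641681 0.04419733]
heading -40.58531070959342
[[ 0.54   0.03   0.04 ]
 [ 0.516 -0.001  0.04 ]
 [ 0.472  0.034  0.04 ]
 [ 0.494  0.066  0.04 ]] [0.5057422  0.03210951 0.04      ]
heading -38.41399531705742
tip tri [ 0.54538972 -0.24102497  0.06412463] [ 0.55120027 -0.23973386  0.06      ] [ 0.54226295 -0.24680346  0.06      ]
gauge [array([ 0.60816895, -0.23372668,  0.        ]), array([ 0.60846679, -0.23637701,  0.        ])]
pin pts [ 0.55294924 -0.24400055  0.06      ] [ 0.60046479 -0.23294497  0.06      ]
v1 [0.68931963 0.10163065 0.02561214]
v2 [ 0.70079587 -0.02734645  0.03239283]
```

View pics/side_en.png

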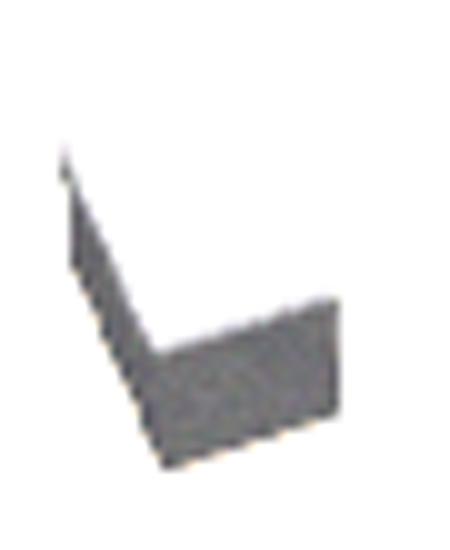

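The near end (heading 140°) is plain, so the bore should be at the −39.5° end. Next I'll check IK for all the poses and take a closer look with the wrist camera.

Run:
```python
from h import *
def ik(p,q): 
    r=inverse_kinematics(p,q); return None if r is None else np.round(r,2).tolist()
a=np.radians(-39.5);g=np.radians(10)
for off in (0,np.pi):
    print(off,"grasp",ik([.507,.032,.025],down(a+off)),"pin",ik([.50,-.25,.065],down(g+off)))
def up(h,s): # tool z horizontal heading h; tool x = s*up
    z=np.array([np.cos(h),np.sin(h),0]);x=np.array([0,0,s]);return R.from_matrix(np.c_[x,np.cross(z,x),z]).as_quat()
for s in(1,-1):
  for h in (-60,-30,0,30): print(s,h,[ik([r*np.cos(np.radians(h)),r*np.sin(np.radians(h)),.3],up(np.radians(h),s)) for r in(.45,.55)])
```

```text
0 grasp [-1.15, 1.15, 1.36, 2.12, -1.3, 1.19, -1.39] pin [-0.19, 0.56, 0.71, 1.97, -0.51, 0.79, -0.59]
3.141592653589793 grasp [-0.56, 0.49, 0.48, 2.1, -0.38, 0.63, 1.06] pin [-0.3, 0.62, 0.86, 1.98, -0.64, 0.84, 2.66]
1 -60 [None, None]
1 -30 [None, None]
1 0 [None, None]
1 30 [None, None]
-1 -60 [None, None]
-1 -30 [None, None]
-1 0 [None, None]
-1 30 [None, None]
```

```bash
cat >> h.py <<'E'
def up(h,s,tilt=0.): # tool z at heading h, pitched down by tilt; tool x ~ s*up
    Y=np.array([0,0,1.]);H=np.array([np.cos(h),np.sin(h),0])
    z=np.cos(tilt)*H-np.sin(tilt)*Y; x=s*(np.cos(tilt)*Y+np.sin(tilt)*H);return R.from_matrix(np.c_[x,np.cross(z,x),z]).as_quat()
E
python3 - <<'E'
from h import *
for s in(1,-1):
 for tilt in (0,.15,.5,.8):
  for h in (-60,-30,0):
   for dh in (-90,-45,0,45,90):
    for r in (.4,.5,.6,.68):
     for z in (.2,.3,.4,.5):
      if r==.68 and h==0: pass
      q=inverse_kinematics([r*np.cos(np.radians(h)),r*np.sin(np.radians(h)),z],up(np.radians(h+dh),s,tilt))
      if q is not None: print(s,tilt,h,dh,r,z,np.round(q,2).tolist())
E
```

```text
1 0 -60 -90 0.4 0.2 [-0.18, 0.82, 0.57, 2.09, 0.68, 1.54, 2.08]
1 0 -60 -90 0.4 0.3 [0.28, 0.5, 0.04, 2.09, 0.91, 1.91, 2.01]
1 0 -60 -90 0.4 0.4 [-0.54, 0.52, 1.02, 2.1, 0.84, 1.72, 2.41]
1 0 -60 -90 0.4 0.5 [-0.68, 0.32, 1.16, 2.04, 1.0, 1.91, 2.53]
1 0 -60 -90 0.5 0.2 [-0.08, 0.92, 0.63, 1.9, 0.73, 1.52, 2.21]
1 0 -60 -90 0.5 0.3 [-0.24, 0.82, 0.86, 1.92, 0.74, 1.53, 2.39]
1 0 -60 -90 0.5 0.4 [-0.43, 0.82, 1.18, 1.91, 0.72, 1.49, 2.63]
1 0 -60 -90 0.5 0.5 [-0.5, 0.68, 1.28, 1.85, 0.85, 1.59, 2.75]
1 0 -60 -90 0.6 0.2 [0.02, 1.03, 0.68, 1.67, 0.75, 1.51, 2.34]
1 0 -60 -90 0.6 0.3 [-0.03, 0.89, 0.76, 1.7, 0.82, 1.56, 2.45]
1 0 -60 -90 0.6 0.4 [0.48, 0.58, 0.04, 1.65, 1.21, 1.97, 2.41]
1 0 -60 -90 0.6 0.5 [-0.22, 0.74, 1.1, 1.62, 0.87, 1.59, 2.79]
1 0 -60 -90 0.68 0.2 [0.11, 1.13, 0.72, 1.47, 0.74, 1.51, 2.45]
1 0 -60 -90 0.68 0.3 [0.08, 0.99, 0.77, 1.49, 0.81, 1.56, 2.55]
1 0 -60 -90 0.68 0.4 [0.54, 0.7, 0.04, 1.44, 1.28, 1.95, 2.52]
1 0 -60 -90 0.68 0.5 [0.4, 0.62, 0.26, 1.39, 1.25, 1.91, 2.7]
1 0 -60 -45 0.4 0.5 [-0.01, -0.31, 0.04, 2.44, 1.46, 1.77, 2.57]
1 0 -60 -45 0.5 0.2 [-0.
[... 28231 characters left out ...]
3, 0.61, 1.39, 1.93, -1.11, 1.8, -2.19]
-1 0.8 0 90 0.5 0.4 [-0.81, 0.37, 1.4, 1.82, -0.96, 1.79, -2.42]
-1 0.8 0 90 0.5 0.5 [-0.89, 0.21, 1.41, 1.67, -0.87, 1.84, -2.64]
-1 0.8 0 90 0.6 0.2 [-0.52, 0.85, 1.15, 1.77, -1.31, 1.76, -2.16]
-1 0.8 0 90 0.6 0.3 [-0.61, 0.85, 1.37, 1.71, -1.33, 1.96, -2.24]
-1 0.8 0 90 0.6 0.4 [-0.54, 0.53, 1.15, 1.6, -1.09, 1.83, -2.48]
-1 0.8 0 90 0.6 0.5 [-0.54, 0.45, 1.15, 1.45, -1.07, 1.93, -2.64]
-1 0.8 0 90 0.68 0.2 [-0.46, 0.98, 1.14, 1.57, -1.42, 1.83, -2.26]
-1 0.8 0 90 0.68 0.3 [-0.46, 0.83, 1.15, 1.5, -1.32, 1.86, -2.39]
-1 0.8 0 90 0.68 0.4 [-0.44, 0.72, 1.15, 1.39, -1.26, 1.92, -2.53]
-1 0.8 0 90 0.68 0.5 [-0.32, 0.56, 0.92, 1.23, -1.13, 1.92, -2.73]
```

```bash
cat > snap.py <<'E'
from h import *
def snap(tag,names=(),tips=()):
    p=camera_params("wrist");im=read_camera("wrist");cv2.imwrite(f"pics/{tag}.png",im[:,:,::-1])
    np.savez(f"pics/{tag}.npz",K=p["K"],camera_from_world=p["camera_from_world"])
    for n in names: print(n,[(np.round(d["at"],1).tolist(),round(d["confidence"],2)) for d in look_for("wrist",n)])
    for n in tips: print("tip",n,[(np.round(d["at"],1).tolist(),round(d["confidence"],2)) for d in tip_of("wrist",n)])
    return p
E
python3 - <<'E'
from snap import *
move_gripper(0.07,60)
move_ptp([.50,-.245,.22],down(np.radians(10)))
print(read_time_s(),read_eef_pos(),np.round(read_qpos(),2))
p=snap("w1",["plug_gauge"],["pin_tip","plug_gauge"]); print(ray(p,(320,200)))
move_ptp([.507,.032,.2],down(np.radians(-39.5)))
print(read_time_s(),read_eef_pos(),np.round(read_qpos(),2))
p=snap("w2",["vial_sleeve"],["sleeve_mouth","vial_sleeve"])
E
```

```text
4.85 [ 0.50067353 -0.24392352  0.21983654] [-0.57  0.47  1.19  1.89 -0.49  1.12 -0.58]
plug_gauge [([327.6, 57.3], 0.96), ([41.1, 113.8], 0.66)]
tip pin_tip [([333.6, 132.3], 0.63)]
tip plug_gauge [([325.9, 61.8], 0.82)]
(array([ 0.58009121, -0.22919254,  0.34355135]), array([-0.31867604, -0.05876468, -0.94610177]))
6.15 [0.50709212 0.03108844 0.20021395] [-1.28  0.61  1.46  2.02 -0.67  1.14 -1.78]
vial_sleeve [([224.8, 231.7], 0.98), ([320.4, 180.1], 0.93), ([316.6, 292.9], 0.57)]
tip sleeve_mouth [([317.1, 148.5], 0.82), ([257.8, 238.7], 0.57), ([292.7, 300.2], 0.56)]
tip vial_sleeve [([235.6, 223.0], 0.95), ([316.8, 282.4], 0.89), ([317.5, 170.5], 0.78)]
```

View pics/w1.png

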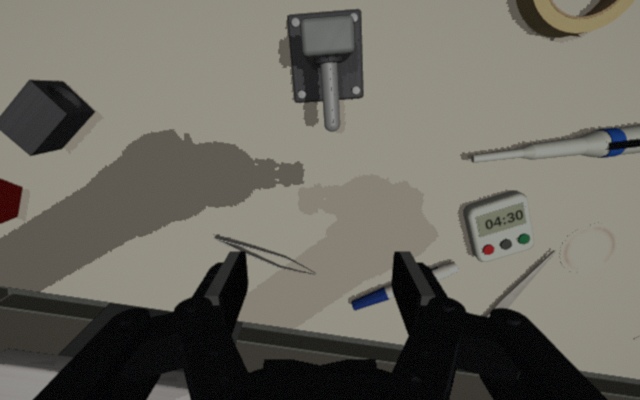

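View pics/w2.png

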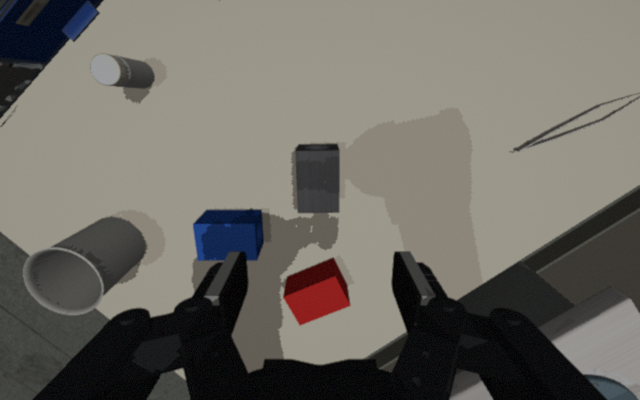

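Run:
```python
import cv2,numpy as np
a=cv2.imread("pics/w2.png")[130:230,270:370].astype(float)*2.2; b=cv2.imread("pics/w1.png")[0:140,265:385].astype(float)*1.5
a=cv2.resize(np.clip(a,0,255).astype(np.uint8),(560,560),interpolation=2);b=cv2.resize(np.clip(b,0,255).astype(np.uint8),(480,560),interpolation=2)
cv2.imwrite("pics/za.png",a);cv2.imwrite("pics/zb.png",b)
```

```text
(no output)
```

View pics/za.png

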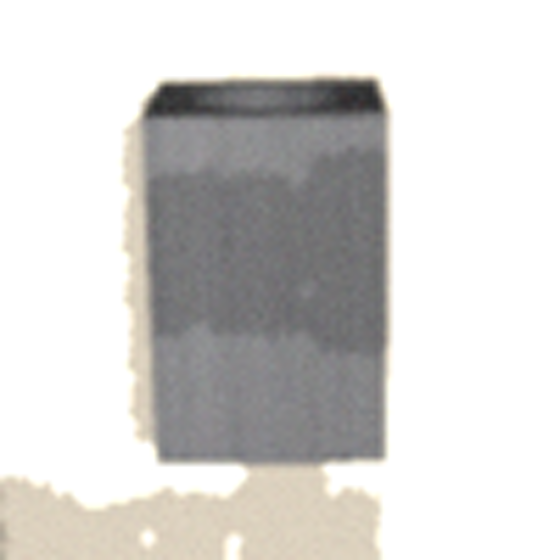

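View pics/zb.png

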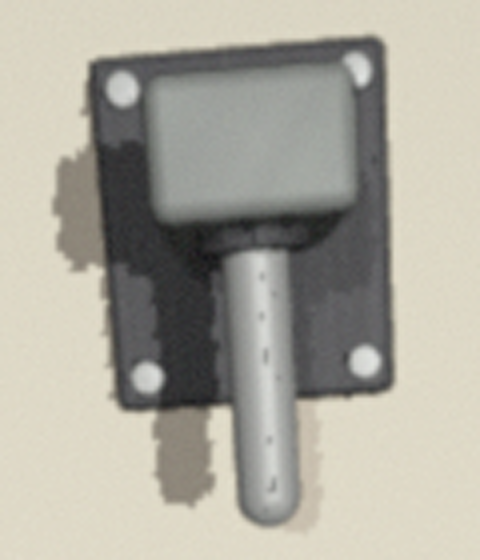

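Run:
```python
from h import *
L=lambda t:dict(np.load(f"pics/{t}.npz"))
p=L("w2");P=np.array([atz(p,np.array(c)/5.6+[270,130],.04) for c in [(147,118),(386,116),(385,460),(158,462)]])
print(P.round(4),P.mean(0).round(4),np.linalg.norm(np.diff(P,axis=0),axis=1).round(4));ax=P[0]+P[1]-P[2]-P[3];print(np.degrees(np.arctan2(ax[1],ax[0])))
p=L("w1");w=lambda c,z:atz(p,np.array(c)/4+[265,0],z)
for z,cs in((.01,[(92,62),(382,40),(392,385),(122,408)]),(.085,[(148,78),(352,70),(358,205),(152,220)])):
    P=np.array([w(c,z) for c in cs]);print(P.round(4),P.mean(0).round(4),np.linalg.norm(np.diff(P,axis=0),axis=1).round(4));ax=P[0]+P[1]-P[2]-P[3];print(np.degrees(np.arctan2(ax[1],ax[0])))
a,b=w((270,519),.06),w((258,248),.06);print("pin",a,b,np.degrees(np.arctan2(*(b-a)[1::-1])),np.linalg.norm(b-a))
for h in(5,8,10,12):
    o=np.array([.608,-.235,0]) 
    d=np.array([np.cos(np.radians(h)),np.sin(np.radians(h)),0]);print(h,(a+.06*d).round(4))
t=camera_params("top");print("top tip nets",atz(t,(363,205),.06))
```

```text
[[ 0.5435  0.0285  0.04  ]
 [ 0.5194 -0.0013  0.04  ]
 [ 0.4732  0.0356  0.04  ]
 [ 0.4976  0.0657  0.04  ]] [0.5084 0.0321 0.04  ] [0.0383 0.059  0.0388]
-38.80899755891273
[[ 0.641  -0.1887  0.01  ]
 [ 0.6573 -0.2541  0.01  ]
 [ 0.5833 -0.273   0.01  ]
 [ 0.566  -0.2073  0.01  ]] [ 0.6119 -0.2307  0.01  ] [0.0674 0.0763 0.0679]
14.11932335056823
[[ 0.6266 -0.2081  0.085 ]
 [ 0.6343 -0.2442  0.085 ]
 [ 0.6127 -0.2499  0.085 ]
 [ 0.6034 -0.2126  0.085 ]] [ 0.6193 -0.2287  0.085 ] [0.0369 0.0224 0.0385]
12.851481036483927
pin [ 0.55072008 -0.24612861  0.06      ] [ 0.60429413 -0.2333432   0.06      ] 13.422541503549091 0.05507854085425173
5 [ 0.6105 -0.2409  0.06  ]
8 [ 0.6101 -0.2378  0.06  ]
10 [ 0.6098 -0.2357  0.06  ]
12 [ 0.6094 -0.2337  0.06  ]
top tip nets [ 0.55120027 -0.23973386  0.06      ]
```

The wrist view shows the bore in the far end, as a dark ellipse near (317,148), so the mouth heading is about −39°. The pin heading is about 13.5°. Next is the grasp.

Run:
```python
from snap import *
q=down(np.radians(-39.0))
move_gripper(0.062,60)
move_ptp([.5082,.032,.12],q)
movel([.5082,.032,.025],q,speed=.1)
print(read_ft_force(),read_eef_pos())
print(move_gripper(0.03,60),read_finger_gap())
movel([.5082,.032,.16],q,speed=.12)
print(read_time_s(),read_finger_gap(),read_ft_force(),read_eef_pos())
snap("w3",["vial_sleeve"],["sleeve_mouth"])
h=np.radians(13.5);d=np.array([np.cos(h),np.sin(h),0]);tip=np.array([.5497,-.2462,.06])
pre=tip-d*.075+[0,0,.005]
move_ptp(pre+[0,0,.1],down(h)); print(read_time_s(),np.round(read_qpos(),2))
snap("w4",["plug_gauge"],["pin_tip"])
s=read_camera("side");cv2.imwrite("pics/s4.png",s[:,:,::-1])
```

```text
[-0.0098592  -0.00902126 -0.07203085] [0.5088384  0.03191994 0.02559657]
False 0.03917582475254995
9.7167 0.03904891777819684 [ 0.64632749 -0.52677366 -1.74161205] [0.50745403 0.03207792 0.15923251]
vial_sleeve [([213.9, 250.3], 0.77), ([321.1, 277.0], 0.63)]
tip sleeve_mouth [([248.5, 252.8], 0.84), ([319.3, 213.9], 0.65)]
11.0167 [-0.41  0.45  1.03  1.96 -0.47  0.99 -0.49]
plug_gauge [([322.2, 36.2], 0.63)]
tip pin_tip [([322.1, 104.6], 0.82)]
```

View pics/w4.png

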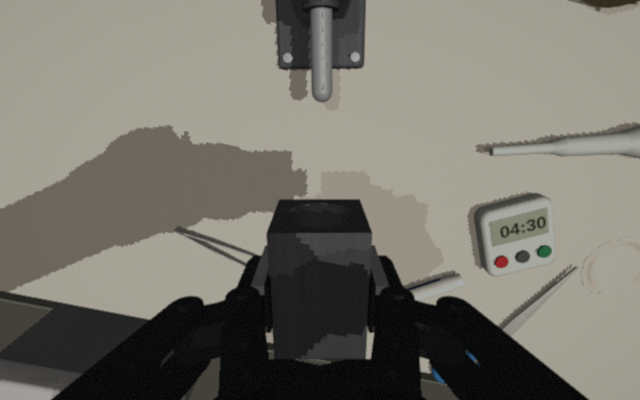

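View pics/s4.png

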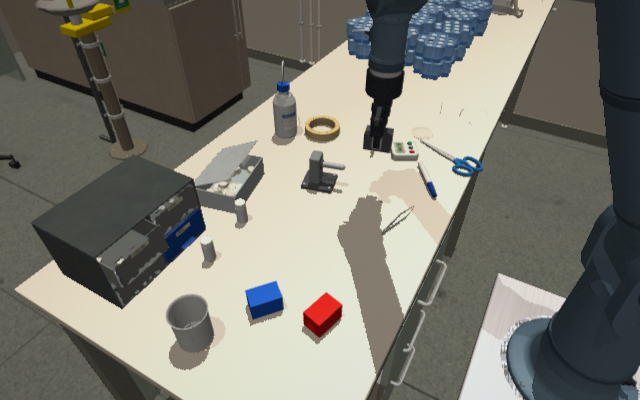

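Run:
```python
from snap import *
p=dict(np.load("pics/w4.npz"))
h=np.radians(13.5);d=np.array([np.cos(h),np.sin(h),0]);n=np.array([-d[1],d[0],0])
print("tip",atz(p,(322,100.5),.06))
c=np.array(read_eef_pos());
for o in(.015,-.025): print(proj(p,c+d*.03+[0,0,o]+n*.02),proj(p,c+d*.03+[0,0,o]-n*.02))
for t in (0.,.06): print(proj(p,np.array([.5497,-.2462,.06])+t*d))
```

```text
tip [ 0.55025803 -0.24603993  0.06      ]
[266.39137592 232.94558294] [373.22395386 233.00915199]
[279.28446162 198.7153378 ] [360.27402754 198.75807822]
[322.03450207 101.38025887]
[322.30783468   1.81054542]
```

Run:
```python
from snap import *
h=np.radians(13.5);d=np.array([np.cos(h),np.sin(h),0]);tip=np.array([.550,-.2461,.06]);q=down(h)
at=lambda s:tip+d*s+[0,0,.005]
movel(at(-.075),q,speed=.1)
f0=np.array(read_ft_force());print(read_eef_pos(),f0)
for s in(-.04,-.028,-.022,-.015,-.008,-.001):
    movel(at(s),q,speed=.05); f=np.array(read_ft_force())-f0
    e=np.array(read_eef_pos());print(s,f.round(2),((e-tip)@d).round(4),e.round(4),read_finger_gap())
    if np.linalg.norm(f)>12: print("STOP");break
pause(.4)
snap("w5",["vial_sleeve"],["pin_tip"]);s=read_camera("side");cv2.imwrite("pics/s5.png",s[:,:,::-1]);print(read_time_s(),read_ft_force()-f0)
b=cv2.imread("pics/s5.png")[120:220,270:390];cv2.imwrite("pics/s5z.png",cv2.resize(b,None,fx=5,fy=5,interpolation=2))
```

```text
[ 0.47769801 -0.26409295  0.06568173] [ 0.57257442 -0.1626539  -1.62119045]
-0.04 [-0.91  0.49 -0.06] -0.0405 [ 0.5106 -0.2556  0.0649] 0.03929848391063561
-0.028 [-0.38  0.52 -0.34] -0.0273 [ 0.5234 -0.2524  0.065 ] 0.038975639926235796
-0.022 [-0.12  0.47 -1.31] -0.0214 [ 0.5292 -0.251   0.065 ] 0.03929700001539512
-0.015 [ 0.19 -0.61 -0.55] -0.0143 [ 0.5361 -0.2493  0.065 ] 0.03912953297503061
-0.008 [-0.27  0.04 -0.02] -0.0073 [ 0.5428 -0.2477  0.065 ] 0.03953327847830709
-0.001 [-1.16  0.56 -1.11] -0.0003 [ 0.5497 -0.246   0.065 ] 0.03919436587399748
vial_sleeve [([318.5, 282.0], 0.75)]
tip pin_tip []
15.35 [-0.12329145  0.08991721 -0.80094633]
```

View pics/w5.png

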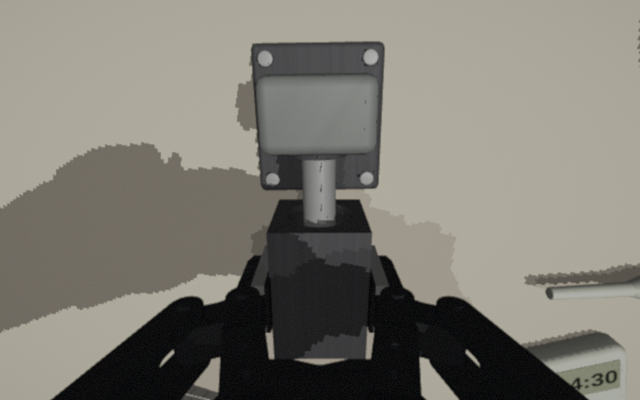

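View pics/s5z.png

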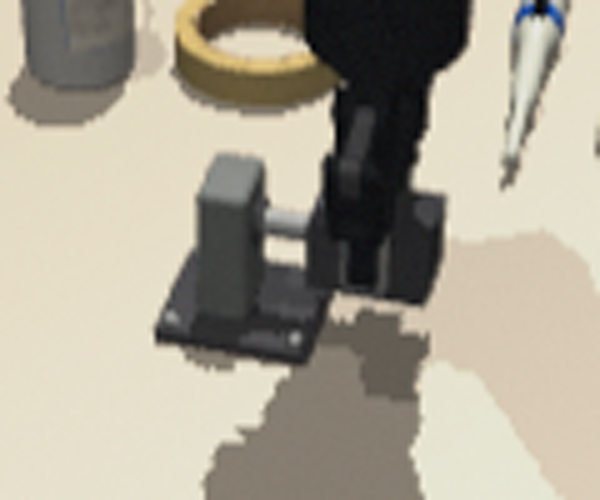

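The pin is about 29 mm into the bore with no contact force. I'll go 5 mm deeper for margin, then draw off, lift and turn.

Run:
```python
from snap import *
h=np.radians(13.5);d=np.array([np.cos(h),np.sin(h),0]);tip=np.array([.550,-.2461,.06]);q=down(h)
at=lambda s:tip+d*s+[0,0,.005]
movel(at(.005),q,speed=.03);pause(.4);print(read_ft_force(),read_eef_pos())
movel(at(-.08),q,speed=.08)
movel(at(-.08)+[0,0,.235],q,speed=.15);print(read_time_s(),read_eef_pos(),np.round(read_qpos(),2),read_finger_gap())
for (x,y,z,hh) in [(.43,-.25,.3,-75),(.43,-.25,.35,-75),(.43,-.25,.3,-120),(.43,-.2,.35,-100),(.5,-.2,.35,-70),(.5,-.2,.35,-100)]:
    r=inverse_kinematics([x,y,z],up(np.radians(hh),1));print(x,y,z,hh,None if r is None else np.round(r,2))
```

```text
[-0.5341741   0.81398114 -2.45767965] [ 0.55477679 -0.24498321  0.06501938]
19.025 [ 0.47167736 -0.26437308  0.29907909] [-0.6   0.26  1.2   1.84 -0.26  1.22 -0.65] 0.03934805682504262
0.43 -0.25 0.3 -75 [-1.08  0.51  0.93  2.46  1.46  1.18  1.94]
0.43 -0.25 0.35 -75 [-1.29  0.4   1.17  2.45  1.48  1.2   2.09]
0.43 -0.25 0.3 -120 [-0.13  0.6   0.04  1.9   1.04  1.91  2.13]
0.43 -0.2 0.35 -100 [-0.13  0.4  -0.17  2.1   1.22  1.9   2.15]
0.5 -0.2 0.35 -70 [-1.15  0.4   0.93  2.34  1.48  1.25  2.13]
0.5 -0.2 0.35 -100 [-0.11  0.5  -0.17  1.94  1.28  1.91  2.22]
```

Run:
```python
from snap import *
from scipy.spatial.transform import Slerp
p0=np.array(read_eef_pos());p1=np.array([.5,-.2,.35]);S=Slerp([0,1],R.from_quat([read_tcp_rot(),up(np.radians(-70),1)]))
for t in(.33,.66,1):
    p=p0+(p1-p0)*min(1,1.5*t); move_ptp(p,S(t).as_quat()); print(read_time_s(),np.round(read_qpos(),2),read_eef_pos(),read_finger_gap(),read_ft_force())
pause(.5)
print(R.from_quat(read_tcp_rot()).as_matrix()[:,0],np.abs(read_joint_vel()).max())
snap("w6",[],["sleeve_mouth"])
for c in("side","top"):
    s=read_camera(c);cv2.imwrite(f"pics/{c}6.png",s[:,:,::-1])
    print(c,[(np.round(d["at"]).tolist(),round(d["confidence"],2)) for d in tip_of(c,"sleeve_mouth")],proj(camera_params(c),np.array(read_eef_pos())+[0,0,.03]))
    print([(np.round(d["at"]).tolist(),round(d["confidence"],2)) for n in("vial_1","bench_timer") for d in look_for(c,n)])
```

```text
20.2167 [-0.61 -0.3   0.73  2.18  0.68  0.81 -1.95] [ 0.4850887  -0.23312799  0.32367567] 0.03917731115392131 [-0.38254283 -0.06629779 -2.76357479]Traceback (most recent call last):
  File "<stdin>", line 5, in <module>
bench.MotionError: the arm cannot take that pose within its joint ranges
```

The slerped intermediate pose wasn't reachable. I'll go back to the previous configuration and make the turn as a joint move; the mid-path TCP height stays around 0.28.

Run:
```python
from snap import *
a=np.array([-0.6,.26,1.2,1.84,-.26,1.22,-.65]);move_j(a.tolist())
r=inverse_kinematics([.5,-.2,.35],up(np.radians(-70),1));r=np.array(r);print(r.round(2))
c=np.array(read_qpos())
for t in(.25,.5,.75,1):
    move_j((c+(r-c)*t).tolist());e=np.array(read_eef_pos());print(read_time_s(),e.round(3),round(read_finger_gap(),4))
    if e[2]<.2: print("LOW");break
pause(.5)
print(R.from_quat(read_tcp_rot()).as_matrix()[:,0],np.abs(read_joint_vel()).max())
snap("w6",[],["sleeve_mouth"])
for c in("side","top"):
    s=read_camera(c);cv2.imwrite(f"pics/{c}6.png",s[:,:,::-1])
    print(c,[(np.round(d["at"]).tolist(),round(d["confidence"],2)) for d in tip_of(c,"sleeve_mouth")],proj(camera_params(c),np.array(read_eef_pos())+[0,0,.03]))
    print([(np.round(d["at"]).tolist(),round(d["confidence"],2)) for n in("vial_1","bench_timer") for d in look_for(c,n)])
```

```text
[-1.15  0.4   0.93  2.34  1.48  1.25  2.13]
22.1 [ 0.402 -0.26   0.26 ] 0.0394
22.8 [ 0.38  -0.278  0.276] 0.0388
23.5 [ 0.421 -0.271  0.317] 0.0392
24.2 [ 0.499 -0.201  0.35 ] 0.0393
[-3.70786468e-04 -2.37459648e-04  9.99999903e-01] 0.0019038803683859421
tip sleeve_mouth [([321.2, 213.6], 0.7)]
side [([363.0, 43.0], 0.79), ([280.0, 294.0], 0.71)] [363.776859    49.00927045]
[([208.0, 250.0], 0.87), ([244.0, 207.0], 0.52), ([360.0, 58.0], 0.28)]
top [([211.0, 229.0], 0.64), ([358.0, 200.0], 0.59)] [356.06802013 203.30553588]
[([274.0, 143.0], 0.6), ([216.0, 153.0], 0.47), ([451.0, 241.0], 0.82), ([353.0, 177.0], 0.22)]
```

View pics/w6.png

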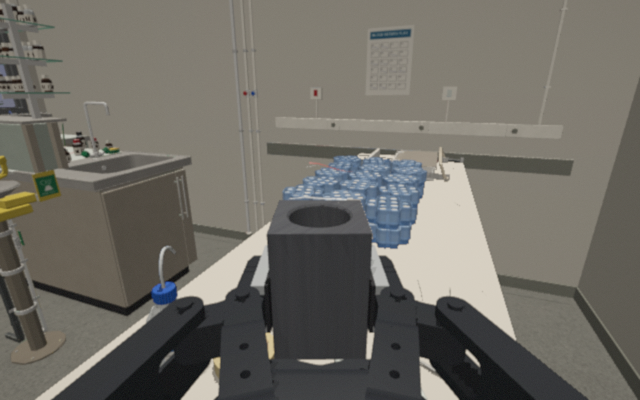

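View pics/side6.png

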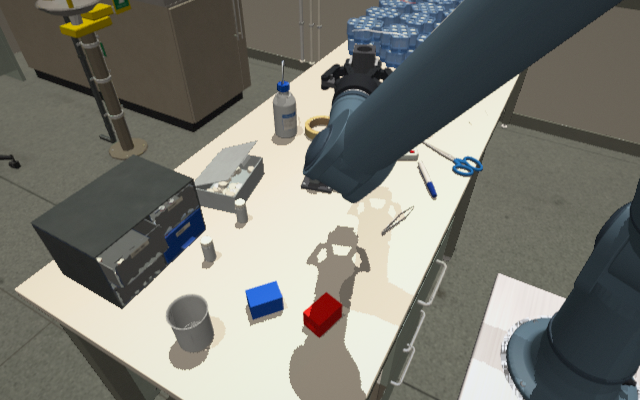

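View pics/top6.png

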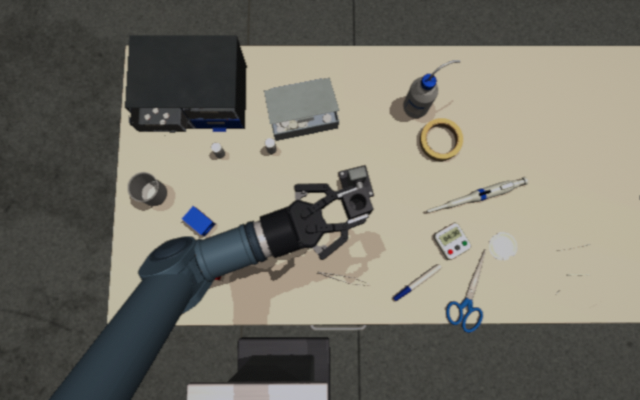

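The bore faces straight up, visible as an ellipse at (319,215) in the wrist view. The vials and timer are where they started. Handing in.

Run:
```python
from bench import *
print(read_finger_gap(),read_eef_pos(),read_ft_force(),read_time_s()); sign_off()
```

```text
0.03916930742398147 [ 0.49999477 -0.19996004  0.34999056] [-0.57615268  0.78820559 -2.20813372] 25.2
the job is handed in; nothing more can be done
```

The job is handed in at 25.2 s of the 72 s allowed, and my last checks all passed; `sign_off()` reports no verdict.

- **Finding and gripping:** I located the grey sleeve and the gauge with the cameras. The wrist view showed the bore in the far end, and I picked the sleeve up from above with a 60 N grip.
- **On the pin:** I slid the bore about 35 mm onto the pin (the bore is 45 mm deep). It met no noticeable resistance: forces stayed within about 2 N, and the pictures at 29 mm showed the pin standing in the bore.
- **Turning:** I drew the sleeve off, lifted it and turned it bore up. One intermediate turning pose was refused as unreachable. Nothing was harmed; I went back and did the turn as a stepped joint move instead.

Last checks before hand-in:

| Check | Result |
|---|---|
| Bore direction | straight up, within 0.001 rad by the tool pose; opening visible in the wrist picture |
| Mouth height | about 0.38 m |
| Mouth position | x = 0.50 m, y = −0.20 m |
| Grip | jaws held 39 mm apart on the 40 mm sleeve |
| Motion | at rest |
| Contact with the gauge | none; the sleeve is well above it |
| Vials and timer | in their starting places, within 3 pixels in the camera views |

The side camera's network missed the timer at the end because the arm hid it, but the top camera saw it in place.

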